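# Seat the burner cap by feel

### The arm

A 6-joint arm with a two-finger parallel gripper is mounted at the origin on the work surface. World frame = base frame: x ahead of the robot, y to its left, z up, the work surface at z = 0. Lengths are in m, angles in rad, forces in N, time in s.
With the tool pointing down it reaches from about 0.35 to 0.975 m from the base axis. Payload 4.9 kg.
Tool frame: the origin (TCP) lies on the centre line of the jaws, within the pads' length; the fingertips stand bot.nose_length ahead of it and the grasp point (between the pads) lies 5 mm behind it (bot.nose_length is the distance from the TCP to the fingertips, in m); z points along the fingers, y is the line along which they close (so a half turn about z gives the same grasp; the last joint's range is limited). The gripper opens to 85 mm and grips with 20 to 120 N. Pads are 22 mm wide; open, the fingers measure 114 mm over their backs; the gripper's body (76 mm by 85 mm) begins 54 mm behind the grasp point. The pads swing forward as they close: fully open they stand 13 mm farther back than shut.
Start: joints at [1.151, 0.053, 1.613, -0, 1.476, -0.119], TCP at [0.185, 0.597, 0.245] pointing down, gripper open.
Joint ranges: [-3.01, 3.01], [-1.01, 2.22], [0.06, 2.58], [-1.02, 4.17], [0.09, 2.62], [-3.14, 3.14]. Speed limits (rad/s): [2.57, 2.57, 3.14, 3.14, 3.14, 3.14].

### API

Orientations are given as [roll, pitch, yaw] about the fixed x, y, z axes, in that order (R = Rz(yaw) Ry(pitch) Rx(roll)).
In Python, from bench import bot gives the robot as it stands. The module is installed in compiled form; this text tells all that it offers.
- The arm moves only by the shell command python3 -m inch 'ROWS'. ROWS is JSON, a list of rows, each a list of 3 entries, a list of its own where there are three numbers: the finger opening in mm, from 0 to 85.4, then the shift along the tool's x, y, z in mm, then the turn, a rotation vector about the tool's x, y, z in degrees. A call has 1 to 8 rows; each row is the pose to reach, as a shift and turn from the pose commanded when the call began, along the tool's axes at that moment; what a row does not reach only later rows make up. A row lasts 1/10 s, in which the tool goes at most 50 mm and 8.59 degrees, less where a joint would pass 70% of its speed; a pose out of reach is approached as far as the arm can. A call with a gripper value outside its range is refused whole. The fingers move at their own pace and stop on an object; the grip force is fixed at half the most. Time passes only in rows, so rows that repeat a pose let the fingers close. It gives the time, the measured TCP pose, the force, the opening and the grip force at its end, in the units of the state.
- bot.get_obs(): the state, without advancing time (a new reading comes with each control period).
- bot.get_image(name): name is "side" or "top" or "wrist"; returns a dict with "pixels" (384x512x3 uint8, red, green, blue), "range_z" (384x512 float32, m along the optical axis (not along the pixel's ray), 0 where there is no reading), "fx", "fy", "cx", "cy" (pixels), "R" (3x3) and "t" (3): a world point X has camera coordinates R X + t. Camera axes: x right, y down, z forward; pixel columns grow to the right and rows downward; lengths in m; the calibration is good to about 2 mm. A picture is of the moment at which its call begins.
- bot.sign_off(): hands the job in; it is judged then, once.
The state is a dict: "time_s": time; "joint_positions": joint angles; "dq": joint speeds; "effort": joint torques, N m; "tool_pos": TCP position; "tool_rot": TCP orientation; "force": force on the tool from outside, world axes, zero at the start; "ft_torque": the same for the moment, N m; "width": finger opening in m; "grip_force": force on a finger pad.
Only numpy, scipy, OpenCV 4.12 (cv2) and the standard library are available. Lean on these libraries where they do the work, as an engineer would, in place of code of your own. Each camera call takes 0.05 s, during which the arm holds its last target. There are 200 camera calls.

### The job

A spice tin was left on the burner plate: stand it upright on the round trivet, whole foot on it. Then hold the burner cap by its stud and, pressing gently and never lifting it off the plate, slide it about until it drops into its shallow pocket and lies flat and fully home; let go. Do not push or press the cap hard, and leave the other things where they stand.

Things in the scene. Friction and masses are not known exactly. Their poses are not given: they have to be found in the camera images.
- hob: low fixed gas-hob tray, 210 (x) x 350 (y) x 33 mm high, steel rim 10 mm wide; origin at the centre of its underside, z up, y along its length. Inside the rim lies the burner plate, a flat bare steel plate 165 x 310 mm whose top is 36 mm above the hob's underside.
- plate (a point): centre of the hob at plate-top height, hob's axes. The burner plate rests on springs: it starts to sink at about 5 N, then 1 mm per newton, staying level, up to 8 mm, and springs back. Sideways it stands firm but was put in with play: it lies up to 10 mm off this centre in the hob's x and in its y (unmeasured, new each time; not turned).
- pocket (a point): where the pocket's mouth centre would be if the plate had no offset: plate-top height, 65 mm from the hob's centre to its +y, hob's axes. The real pocket, part of the plate, is within 10 mm of it in x and within 10 mm in y; find it by feel or sight. It is a round recess 67 mm across, 4 mm deep, flat floor, 1 mm chamfer at the mouth.
- cap: dark steel burner cap: flat disc 64 mm across, 6 mm thick, with an upright round stud 16 mm across and 24 mm high in its centre (30 mm high over all); about 0.12 kg. Origin at the centre of its underside. It starts lying on the plate towards the hob's -y end; in the pocket its underside is 4 mm below the plate's top. Contact force between it and the hob or its plate must stay below 20 N.
- tin: closed cylindrical spice tin, white-enamelled with a bare steel lid, 51 mm across, 40 mm high, about 0.09 kg, origin at the centre of its underside. It starts standing upright on the plate, between the cap and the pocket.
- trivet: fixed round flat dark trivet of hard silicone, 110 mm across, 10 mm thick, lying on the worktop beside the hob (either side); origin at the centre of its underside.
- mortar: wooden mortar, 84 mm across, 55 mm high, on the worktop beside the hob, on the side away from the trivet; origin under its centre; leave alone.
- grinder: stainless spice grinder with a button on top, 54 mm across, 148 mm high, beyond the hob; origin under its centre; leave alone.
- canister: lime-green plastic canister, 94 mm across, 138 mm high, beyond the hob; origin under its centre; leave alone.
- jar: amber glass jar with steel cap, 48 mm across, 80 mm high, beyond the hob; origin under its centre; leave alone.
There are look-alikes about, which are no part of the job. There is more than one size of the trivet; the one meant has the size given above.

How it is judged:
By the outcome, as a careful person would: the job done as asked, in the order asked, and still so for the second after the job is handed in, with the robot touching nothing.
It also fails if it takes over 72 s, if anything falls off the work surface, if the arm or the gripper's body presses on something with over 40 N, if the wrist force passes 120 N, or if a joint passes its speed limit or range.

## Working session

There is one attempt and no reset: what is moved stays moved. The work goes in short steps, Python scripts to look and compute and a shell command to move; the robot and the scene stay as the last step left them, time stands still between calls to the robot, and variables do not carry over. Pictures are saved under pics/ and viewed, at most 10 in all, crops included, and the job is handed in when it is done.

```bash
mkdir -p pics
cat > h.py <<'E'
import numpy as np, cv2
from bench import bot
def save(n,f,crop=None,s=1):
    d=bot.get_image(n); p=d["pixels"][:,:,::-1]
    if crop: a,b,c,e=crop; p=p[b:e,a:c]
    cv2.imwrite(f,cv2.resize(p,None,fx=s,fy=s,interpolation=cv2.INTER_CUBIC)); return d
def cloud(d):
    v,u=np.mgrid[:384,:512]; z=d["range_z"].astype(float)
    P=np.stack([(u-d["cx"])/d["fx"]*z,(v-d["cy"])/d["fy"]*z,z],-1)
    W=(P-d["t"])@d["R"]; W[z==0]=np.nan; return W
E
python3 - <<'E'
from h import *
import pickle
o=bot.get_obs();print({k:np.round(v,3) for k,v in o.items()},bot.nose_length)
ds={}
for n in("top","side"):
    d=bot.get_image(n);ds[n]=d
    print(n,d["fx"],np.round(d["R"],3).tolist(),np.round(d["t"],3))
pickle.dump(ds,open("ds.pkl","wb"))
a=np.hstack([ds["top"]["pixels"]])[:,:,::-1]
cv2.imwrite("pics/a.png",cv2.resize(a,(800,600)))
cv2.imwrite("pics/b.png",cv2.resize(ds["side"]["pixels"][:,:,::-1],(800,600)))
E
```

```text
{'time_s': np.float64(0.0), 'joint_positions': array([ 1.151,  0.053,  1.614,  0.   ,  1.476, -0.119]), 'dq': array([-0.001, -0.   ,  0.   ,  0.   ,  0.   , -0.001]), 'effort': array([ 1.0000e-03, -3.9368e+01, -3.7018e+01, -0.0000e+00,  7.0000e-03,
       -0.0000e+00]), 'tool_pos': array([0.185, 0.596, 0.244]), 'tool_rot': array([-3.14 , -0.   ,  2.841]), 'force': array([-0.349,  0.422,  0.462]), 'ft_torque': array([-0.014, -0.003, -0.015]), 'grip_force': np.float64(0.0), 'width': np.float64(0.086)} 0.014
top 392.8512013696001 [[-0.015, -1.0, -0.016], [-0.999, 0.015, -0.042], [0.042, 0.016, -0.999]] [0.062 0.527 1.135]
side 472.9790577950741 [[0.982, -0.188, -0.017], [-0.153, -0.737, -0.658], [0.111, 0.649, -0.753]] [-0.502  0.155  1.502]
```

View pics/a.png

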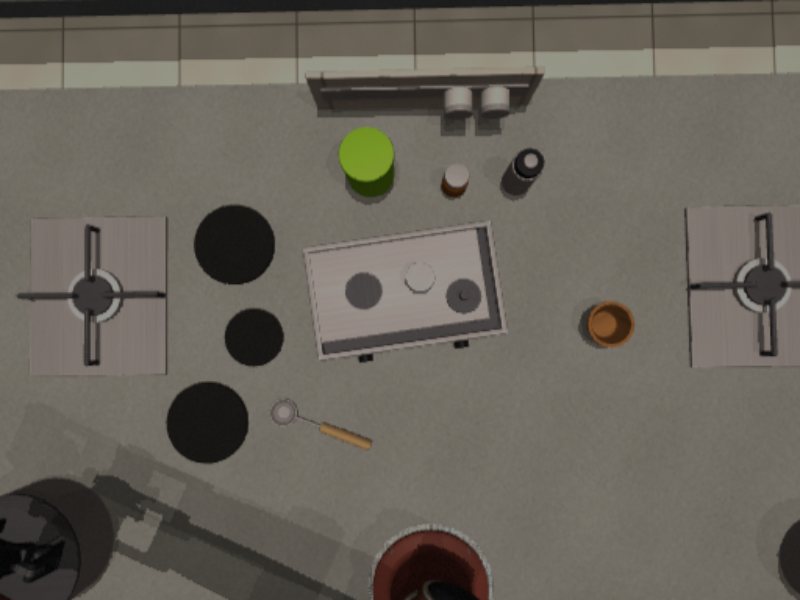

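View pics/b.png

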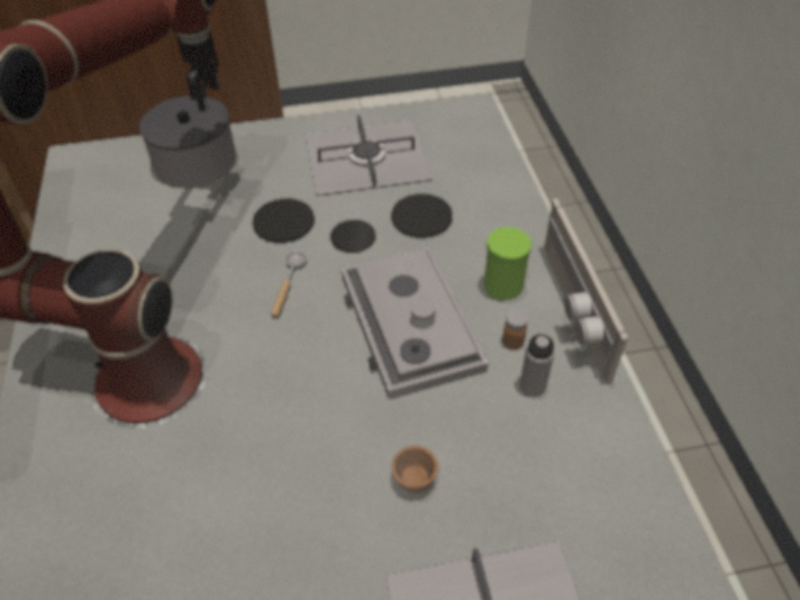

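The top view (800×600) shows the hob at the centre, the pocket as a dark disc at (363,291), the tin at (420,278) and the cap at (463,296). There are three dark trivets, at (235,244), (254,337) and (207,422). At this range 110 mm is about 60 px, so only the 58 px one at (254,337) fits. I'll measure it and confirm it in a crop.

```bash
cat > m.py <<'E'
from h import *
import pickle
ds=pickle.load(open("ds.pkl","rb"));d=ds["top"];W=cloud(d);g=d["pixels"].mean(2)
def at(u,v,z):
    r=d["R"].T@np.array([(u-d["cx"])/d["fx"],(v-d["cy"])/d["fy"],1]);c=-d["R"].T@d["t"]
    return c+r*(z-c[2])/r[2]
if __name__=="__main__":
    n,l,st,c=cv2.connectedComponentsWithStats((g<35).astype(np.uint8))
    for i in range(1,n):
        if 250<st[i,4]<4000 and c[i,0]<200: 
            z=.010; a=at(st[i,0]-.5,c[i,1],z);b=at(st[i,0]+st[i,2]-.5,c[i,1],z)
            print("trivet",c[i].round(1),at(*c[i],z).round(4),"dia",np.linalg.norm(a-b).round(4),"z",np.nanmedian(W[l==i][:,2]).round(4))
    for nm,u,v in[("pocket",363,291),("tin",420,278),("cap",463,296),("plate",390,260),("stud",463,294)]:
        u*=.64;v*=.64;print(nm,W[int(v)-1:int(v)+2,int(u)-1:int(u)+2].reshape(-1,3).mean(0).round(4))
    p=d["pixels"][:,:,::-1]
    cv2.imwrite("pics/c.png",cv2.resize(p[135:235,190:330],None,fx=5.6,fy=5.6,interpolation=cv2.INTER_CUBIC))
    cv2.imwrite("pics/d.png",cv2.resize(p[180:250,120:210],None,fx=5,fy=5,interpolation=cv2.INTER_CUBIC))
E
python3 m.py
```

```text
trivet [165.3   3.3] [1.1031 0.3094 0.01  ] dia 1.4018 z -0.7164
trivet [149.7 156.4] [0.6432 0.3579 0.01  ] dia 0.1509 z 0.0134
trivet [162.1 215.6] [0.4685 0.3221 0.01  ] dia 0.1087 z 0.0095
trivet [132.4 270.1] [0.3113 0.4097 0.01  ] dia 0.1522 z 0.0133
trivet [ 31.9 342.6] [0.106  0.7031 0.01  ] dia 0.1816 z 0.1277
pocket [0.5507 0.1149 0.0306]
tin [0.5711 0.012  0.0761]
cap [ 0.5373 -0.0654  0.0657]
plate [0.607  0.065  0.0353]
stud [ 0.5401 -0.0654  0.0657]
```

View pics/c.png

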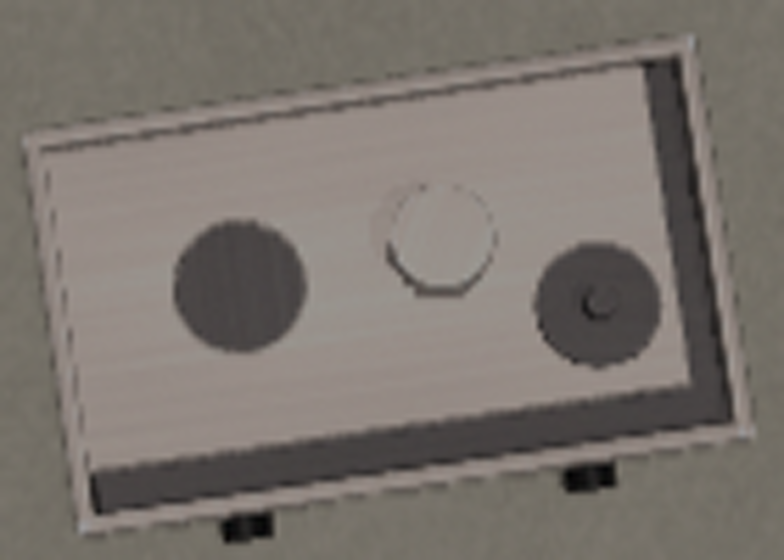

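View pics/d.png

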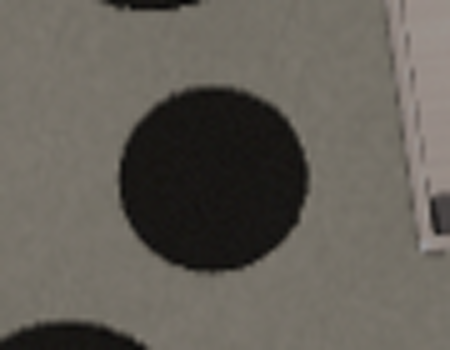

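The crop confirms the trivet at full-image (162,216). It measures 109 mm across, against 151 mm for the others, and sits at z 9.5 mm. The pocket shows as a true recess of about 5 mm. Next I'll get exact poses and the moves.

```bash
cat >> h.py <<'E'
from scipy.spatial.transform import Rotation as Ro
def move(p,yaw=None):
    "shift (mm) and turn (deg about tool z) to reach p, world yaw of tool x"
    o=bot.get_obs();R=Ro.from_euler("xyz",o["tool_rot"])
    s=R.inv().apply(np.array(p)-o["tool_pos"])*1e3
    t=None if yaw is None else np.degrees((R.inv()*Ro.from_euler("xyz",[np.pi,0,yaw])).as_rotvec()).round(1)
    print("shift",s.round(1),"turn",t)
E
python3 - <<'E'
from m import *
f=lambda x,y,z:at(190+(x+.5)/5.6-.5,135+(y+.5)/5.6-.5,z)
for n,x,y,z in[("pocket",240,286,.036),("tin",442,240,.076),("cap",597,305,.042),("stud",600,302,.066)]:print(n,f(x,y,z).round(4))
c=[f(*q,.033) for q in[(22,137),(690,37),(752,432),(84,532)]]
print(np.round(c,4)); y=(c[0]-c[1]+c[3]-c[2])[:2];y/=np.linalg.norm(y);ctr=np.mean(c,0);print("hob",ctr.round(4),"y",y.round(3),np.degrees(np.arctan2(-y[0],y[1])))
print("nom pocket",(ctr[:2]+.065*y).round(4), [np.linalg.norm(c[i]-c[i-1]).round(4) for i in range(4)])
# tin by depth
m=(W[...,2]>.070)&(W[...,2]<.082)&(abs(W[...,0]-.571)<.04)&(abs(W[...,1]-.012)<.04)
print("tin depth",W[m].mean(0),m.sum()*(1.06/d["fx"])**2/(np.pi*.0255**2))
m=(W[...,2]>.058)&(W[...,2]<.07)&(abs(W[...,0]-.54)<.025)&(abs(W[...,1]+.065)<.025);print("stud depth",W[m].mean(0),m.sum())
import glob
move([.571,.012,.12],None)
E
```

```text
pocket [0.5513 0.1132 0.036 ]
tin [0.5698 0.0106 0.076 ]
cap [ 0.5384 -0.0681  0.042 ]
stud [ 0.5386 -0.0674  0.066 ]
[[ 0.63    0.2247  0.033 ]
 [ 0.6758 -0.1192  0.033 ]
 [ 0.4729 -0.1464  0.033 ]
 [ 0.427   0.1947  0.033 ]]
hob [0.5514 0.0384 0.033 ] y [-0.133  0.991] 7.6259597706260625
nom pocket [0.5428 0.1028] [np.float64(0.2053), np.float64(0.347), np.float64(0.2046), np.float64(0.3442)]
tin depth [0.57210803 0.01051416 0.07576954] 0.9301775063057683
stud depth [ 0.53924783 -0.06849652  0.06574278] 25
shift [-541.9 -443.6  124.9] turn None
```

```bash
python3 -m inch '[[85,[-541,-444,70],[0,0,88]],[85,[-541,-444,70],[0,0,88]],[85,[-541,-444,70],[0,0,88]],[85,[-541,-444,70],[0,0,88]],[85,[-541,-444,70],[0,0,88]],[85,[-541,-444,70],[0,0,88]],[85,[-541,-444,70],[0,0,88]],[85,[-541,-444,70],[0,0,88]]]'; python3 -c "
from h import *
move([.5705,.0107,.14],1.3)"
```

```text
time_s: 0.9
tool_pos: [0.4046, 0.2627, 0.205]
tool_rot: [-3.142, -0.0, 1.635]
force: [0.5, 1.6, -0.2]
width: 0.085
grip_force: 0.0
shift [-262.1  149.4   65. ] turn [-0.  -0.  19.2]
```

```bash
python3 -m inch '[[85,[-262,149,65],[0,0,19]],[85,[-262,149,65],[0,0,19]],[85,[-262,149,65],[0,0,19]],[85,[-262,149,65],[0,0,19]],[85,[-262,149,65],[0,0,19]],[85,[-262,149,65],[0,0,19]],[85,[-262,149,65],[0,0,19]],[85,[-262,149,65],[0,0,19]]]'; python3 -c "
from h import *
d=save('wrist','pics/e.png',None,1.5)
W=cloud(d)
m=(W[...,2]>.070)&(W[...,2]<.082)&(abs(W[...,0]-.571)<.04)&(abs(W[...,1]-.012)<.04)
print('tin',m.sum(),W[m].mean(0) if m.any() else 0)
move([.5705,.0107,.064],1.3)"
```

```text
time_s: 1.7
tool_pos: [0.571, 0.0124, 0.1393]
tool_rot: [-3.139, 0.0, 1.307]
force: [-0.6, -0.3, -0.3]
width: 0.0848
grip_force: 0.0
tin 3306 [0.5705239  0.01465421 0.07646016]
shift [-2.9  0.7 75.8] turn [-0.1 -0.   0.5]
```

View pics/e.png

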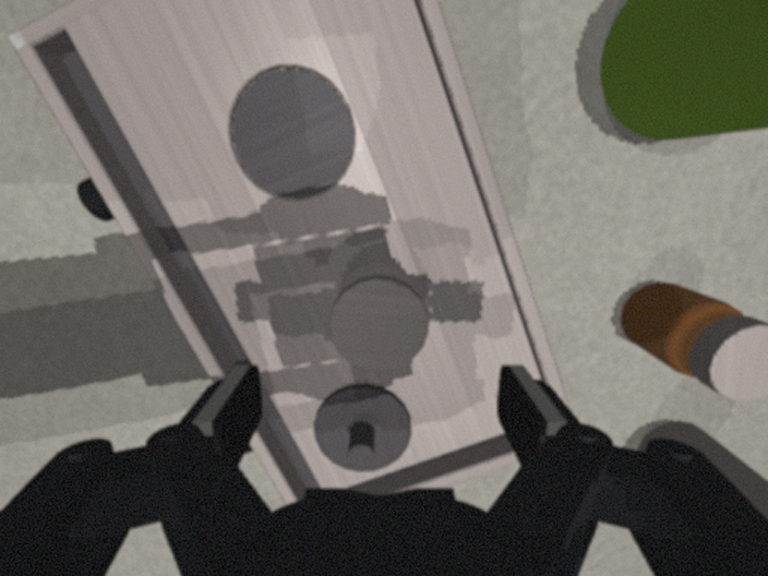

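The wrist view shows the tin at (379,325), midway between the jaws, with the cap at (363,428) and the pocket at (293,132). I'll descend and grip.

```bash
python3 -m inch '[[85,[-1,1,40],[0,0,0]],[85,[-1,1,76],[0,0,0]],[85,[-1,1,76],[0,0,0]],[40,[-1,1,76],[0,0,0]],[40,[-1,1,76],[0,0,0]],[40,[-1,1,76],[0,0,0]],[40,[-1,1,76],[0,0,0]],[40,[-1,1,76],[0,0,0]]]';  python3 -m inch '[[40,[0,0,0],[0,0,0]],[40,[0,0,0],[0,0,0]],[40,[0,0,-20],[0,0,0]],[40,[0,0,-50],[0,0,0]],[40,[0,0,-80],[0,0,0]],[40,[0,0,-80],[0,0,0]]]'; python3 -c "
from h import *
move([.4685,.3221,.1],None)"
```

```text
time_s: 2.55
tool_pos: [0.5735, 0.0128, 0.0666]
tool_rot: [3.138, -0.002, 1.309]
force: [0.6, 3.2, 4.4]
width: 0.0486
grip_force: 61.2
time_s: 3.15
tool_pos: [0.5739, 0.0116, 0.1483]
tool_rot: [3.135, 0.0, 1.309]
force: [0.6, -0.2, -0.5]
width: 0.0488
grip_force: 62.1
shift [ 272.6 -182.5   47. ] turn None
```

```bash
python3 -m inch '[[40,[272,-182,0],[0,0,0]],[40,[272,-182,0],[0,0,0]],[40,[272,-182,0],[0,0,0]],[40,[272,-182,0],[0,0,0]],[40,[272,-182,0],[0,0,0]],[40,[272,-182,30],[0,0,0]],[40,[272,-182,70],[0,0,0]],[40,[272,-182,70],[0,0,0]]]';  python3 -m inch '[[40,[0,0,0],[0,0,0]],[40,[0,0,0],[0,0,0]]]'; python3 -c "
from h import *
move([.4685,.3221,.0415],None)
d=save('side','pics/f.png',(180,90,320,200),5)"
```

```text
time_s: 3.95
tool_pos: [0.4606, 0.3219, 0.067]
tool_rot: [-3.132, 0.009, 1.313]
force: [-0.1, -1.2, -2.7]
width: 0.049
grip_force: 62.4
time_s: 4.15
tool_pos: [0.4668, 0.3213, 0.0743]
tool_rot: [-3.142, 0.001, 1.308]
force: [0.7, -0.6, -0.5]
width: 0.0489
grip_force: 62.4
shift [ 1.3  1.4 32.8] turn None
```

View pics/f.png

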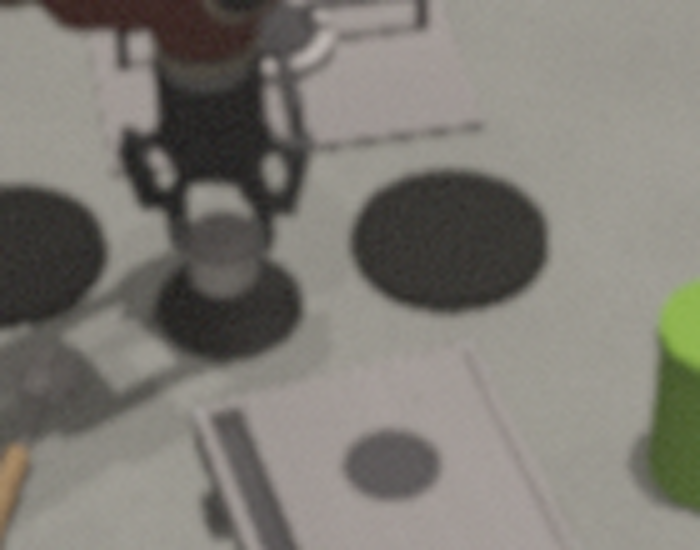

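The tin is held upright over the small trivet, with the tin at crop (225,250) and the trivet at (230,308). I'll lower slowly while watching the force.

```bash
python3 -m inch '[[40,[1,1,15],[0,0,0]],[40,[1,1,28],[0,0,0]],[40,[1,1,31],[0,0,0]],[40,[1,1,32],[0,0,0]],[40,[1,1,32],[0,0,0]],[40,[1,1,32],[0,0,0]]]'
```

```text
time_s: 4.8
tool_pos: [0.4677, 0.3229, 0.0423]
tool_rot: [3.141, -0.0, 1.309]
force: [-0.7, -0.4, -0.7]
width: 0.0486
grip_force: 62.3
```

```bash
python3 -m inch '[[40,[0,0,1],[0,0,0]],[40,[0,0,2],[0,0,0]],[40,[0,0,2],[0,0,0]],[40,[0,0,2],[0,0,0]]]'
```

```text
time_s: 5.2
tool_pos: [0.4678, 0.3231, 0.042]
tool_rot: [-3.142, 0.0, 1.309]
force: [-4.5, -2.2, 8.2]
width: 0.0488
grip_force: 63.5
```

```bash
python3 -m inch '[[40,[0,0,-1],[0,0,0]],[85,[0,0,-1],[0,0,0]],[85,[0,0,-1],[0,0,0]],[85,[0,0,-1],[0,0,0]],[85,[0,0,-1],[0,0,0]],[85,[0,0,-1],[0,0,0]],[85,[0,0,-30],[0,0,0]],[85,[0,0,-78],[0,0,0]]]'; python3 -c "
from h import *
p=bot.get_image('top');W=cloud(p)
m=(W[...,2]>.042)&(W[...,2]<.058)&(abs(W[...,0]-.4685)<.05)&(abs(W[...,1]-.322)<.05)
print('tin',m.sum(),W[m].mean(0))
move([.539,-.068,.13],1.31)
move([.539,-.068,.13],1.70)"
```

```text
time_s: 6.0
tool_pos: [0.4647, 0.3214, 0.1149]
tool_rot: [-3.135, 0.006, 1.309]
force: [0.4, 0.4, -0.6]
width: 0.0849
grip_force: 0.0
tin 215 [0.46910396 0.3156584  0.04953101]
shift [-361.8  167.4   -4. ] turn [ 0.4 -0.4 -0. ]
shift [-361.8  167.4   -4. ] turn [  0.5  -0.3 -22.4]
```

```bash
python3 -m inch '[[85,[-362,167,-15],[0,0,-22]],[85,[-362,167,-15],[0,0,-22]],[85,[-362,167,-15],[0,0,-22]],[85,[-362,167,-15],[0,0,-22]],[85,[-362,167,-15],[0,0,-22]],[85,[-362,167,-15],[0,0,-22]],[85,[-362,167,-15],[0,0,-22]],[85,[-362,167,-15],[0,0,-22]]]';  python3 -m inch '[[85,[0,0,0],[0,0,0]],[85,[0,0,0],[0,0,0]],[85,[0,0,0],[0,0,0]]]';python3 -c "
from h import *
d=save('wrist','pics/g.png',None,1.5)
W=cloud(d)
m=(W[...,2]>.06)&(W[...,2]<.072)&(abs(W[...,0]-.539)<.03)&(abs(W[...,1]+.068)<.03)
print('stud',m.sum(),W[m].mean(0) if m.any() else 0)
p=bot.get_image('top');W=cloud(p)
m=(W[...,2]>.042)&(W[...,2]<.058)&(abs(W[...,0]-.4685)<.05)&(abs(W[...,1]-.322)<.05)
print('tin',m.sum(),W[m].mean(0))
move([.539,-.068,.06],1.704)"
```

```text
time_s: 6.85
tool_pos: [0.5344, -0.0652, 0.1336]
tool_rot: [3.14, 0.0, 1.693]
force: [1.5, 0.2, 0.3]
width: 0.0852
grip_force: 0.0
time_s: 7.15
tool_pos: [0.5339, -0.0622, 0.1329]
tool_rot: [-3.141, -0.001, 1.694]
force: [-0.2, -0.1, -0.1]
width: 0.0848
grip_force: 0.0
stud 336 [ 0.53729642 -0.06508368  0.06610412]
tin 253 [0.46922912 0.31971572 0.04958039]
shift [-7.   4.3 72.9] turn [-0.  -0.  -0.5]
```

View pics/g.png

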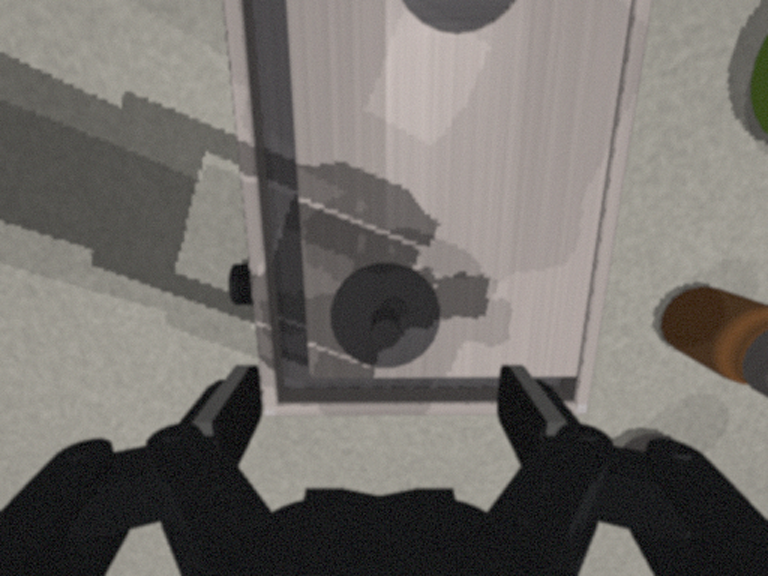

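The wrist view shows the cap at (386,315) with its stud at (386,323), nearly centred between the jaws. I'll descend and close on the stud.

```bash
python3 -m inch '[[85,[-6,3,40],[0,0,0]],[85,[-6,3,66],[0,0,0]],[85,[-6,3,70],[0,0,0]],[85,[-6,3,70],[0,0,0]],[30,[-6,3,70],[0,0,0]],[30,[-6,3,70],[0,0,0]],[30,[-6,3,70],[0,0,0]],[30,[-6,3,70],[0,0,0]]]'
python3 -m inch '[[30,[0,0,0],[0,0,0]],[10,[0,0,0],[0,0,0]],[10,[0,0,0],[0,0,0]],[10,[0,0,0],[0,0,0]],[10,[0,0,0],[0,0,0]],[10,[0,0,0],[0,0,0]]]'
```

```text
time_s: 8.05
tool_pos: [0.5385, -0.0688, 0.0642]
tool_rot: [3.14, 0.001, 1.693]
force: [0.3, 0.2, -0.2]
width: 0.0302
grip_force: 0.0
time_s: 8.65
tool_pos: [0.538, -0.0688, 0.0635]
tool_rot: [3.141, 0.0, 1.693]
force: [-2.0, -0.3, 3.7]
width: 0.0136
grip_force: 58.5
```

The stud is gripped with a light 3.7 N on the plate. I'll press down 1–2 mm to keep contact, then start sliding slowly. The pocket is about 178 mm along tool x and 35 mm along tool y.

```bash
python3 -m inch '[[10,[0,0,1],[0,0,0]],[10,[0,0,1.5],[0,0,0]],[10,[0,0,1.5],[0,0,0]],[10,[2,0.4,1.5],[0,0,0]],[10,[5,1,1.5],[0,0,0]],[10,[9,1.8,1.5],[0,0,0]],[10,[13,2.6,1.5],[0,0,0]],[10,[17,3.4,1.5],[0,0,0]]]'
```

```text
time_s: 9.45
tool_pos: [0.5398, -0.0516, 0.0622]
tool_rot: [3.14, 0.001, 1.693]
force: [-1.1, -4.0, 5.2]
width: 0.0133
grip_force: 58.7
```

```bash
python3 -m inch '[[10,[5,1,0],[0,0,0]],[10,[11,2.2,0],[0,0,0]],[10,[17,3.4,0],[0,0,0]],[10,[23,4.6,0],[0,0,0]],[10,[29,5.8,0],[0,0,0]],[10,[35,7,0],[0,0,0]],[10,[41,8.2,0],[0,0,0]],[10,[46,9.2,0],[0,0,0]]]'
```

```text
time_s: 10.25
tool_pos: [0.5431, -0.0045, 0.0621]
tool_rot: [3.141, 0.001, 1.693]
force: [-0.5, -3.4, 5.1]
width: 0.0134
grip_force: 58.7
```

```bash
python3 -m inch '[[10,[5,1,0],[0,0,0]],[10,[11,2.2,0],[0,0,0]],[10,[17,3.4,0],[0,0,0]],[10,[23,4.6,0],[0,0,0]],[10,[29,5.8,0],[0,0,0]],[10,[35,7,0],[0,0,0]],[10,[41,8.2,0],[0,0,0]],[10,[46,9.2,0],[0,0,0]]]'; python3 -c "
from h import *
move([.5509,.1124,.0622],1.693)"
```

```text
time_s: 11.05
tool_pos: [0.5464, 0.0423, 0.062]
tool_rot: [3.141, 0.001, 1.693]
force: [-1.0, -4.6, 5.1]
width: 0.0134
grip_force: 58.7
shift [69.  13.  -0.3] turn [0.  0.1 0. ]
```

```bash
python3 -m inch '[[10,[5,1,0],[0,0,0]],[10,[11,2.1,0],[0,0,0]],[10,[18,3.4,0],[0,0,0]],[10,[25,4.7,0],[0,0,0]],[10,[31,5.8,0],[0,0,0]],[10,[37,7,0],[0,0,0]],[10,[42,8,0],[0,0,0]],[10,[45,8.5,0],[0,0,0]]]'; python3 -c "
from h import *
d=save('wrist','pics/i.png',None,1.5)
move([.5509,.1124,.0622],1.693)"
```

```text
time_s: 11.85
tool_pos: [0.5492, 0.088, 0.0619]
tool_rot: [3.142, 0.001, 1.694]
force: [-0.8, -5.0, 5.2]
width: 0.0135
grip_force: 58.7
shift [23.7  4.6 -0.3] turn [0.  0.  0.1]
```

View pics/i.png

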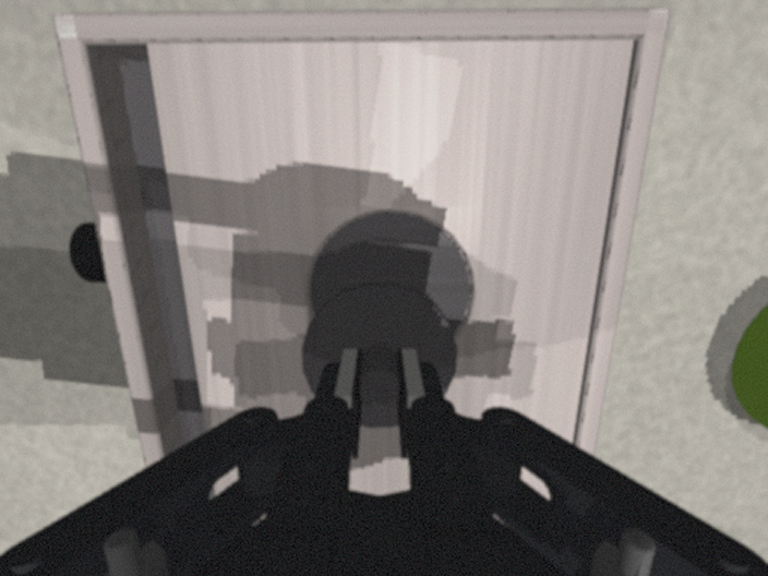

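The wrist view shows the pocket disc spanning x 310–473 (centre 391) and the cap 303–457 (centre 380). So dy is about +4.5 mm and dx about 24 mm, which agrees with the plan. I'll close in more slowly.

```bash
python3 -m inch '[[10,[4,0.8,0],[0,0,0]],[10,[8,1.6,0],[0,0,0]],[10,[12,2.4,0],[0,0,0]],[10,[16,3.2,0],[0,0,0]],[10,[19,3.8,0],[0,0,0]],[10,[21,4.2,0],[0,0,0]],[10,[21,4.2,0],[0,0,0]]]'
```

```text
time_s: 12.6
tool_pos: [0.5506, 0.1098, 0.0617]
tool_rot: [-3.141, -0.0, 1.694]
force: [-0.0, -2.1, 4.8]
width: 0.0134
grip_force: 58.7
```

```bash
python3 -m inch '[[10,[1,0.2,0],[0,0,0]],[10,[2,0.4,0.5],[0,0,0]],[10,[2.5,0.5,0.5],[0,0,0]],[10,[2.5,0.5,0.5],[0,0,0]]]'
```

```text
time_s: 13.0
tool_pos: [0.5508, 0.1118, 0.0611]
tool_rot: [-3.141, -0.0, 1.693]
force: [-2.2, -3.2, 4.9]
width: 0.0134
grip_force: 58.7
```

```bash
python3 -m inch '[[10,[0.5,0,0.5],[0,0,0]],[10,[1,0,1],[0,0,0]],[10,[1.5,0,1],[0,0,0]],[10,[1.5,0,1],[0,0,0]]]'
```

```text
time_s: 13.4
tool_pos: [0.5504, 0.1137, 0.0596]
tool_rot: [-3.141, -0.001, 1.693]
force: [0.4, -1.0, 1.5]
width: 0.0131
grip_force: 58.8
```

```bash
python3 -m inch '[[10,[0.5,0,0],[0,0,0]],[10,[1,0,0],[0,0,0]],[10,[1.5,0,0],[0,0,0]],[10,[1.5,0,0],[0,0,0]]]'
```

```text
time_s: 13.8
tool_pos: [0.55, 0.115, 0.0597]
tool_rot: [-3.14, -0.001, 1.693]
force: [-0.1, -0.8, -0.4]
width: 0.0133
grip_force: 58.5
```

The vertical force has vanished, so the cap is in the pocket's mouth. I'll lower it gently to the floor.

```bash
python3 -m inch '[[10,[0,0,0.5],[0,0,0]],[10,[0,0,1],[0,0,0]],[10,[0,0,1.5],[0,0,0]],[10,[0,0,1.5],[0,0,0]]]'
```

```text
time_s: 14.2
tool_pos: [0.5503, 0.115, 0.0589]
tool_rot: [-3.141, -0.0, 1.693]
force: [-4.7, 1.0, 3.8]
width: 0.0134
grip_force: 59.1
```

```bash
python3 -m inch '[[10,[0,-0.5,0],[0,0,0]],[10,[0,-1,0.5],[0,0,0]],[10,[0,-1,1],[0,0,0]],[10,[0,-1,1],[0,0,0]]]'
```

```text
time_s: 14.6
tool_pos: [0.5503, 0.1149, 0.0583]
tool_rot: [3.14, -0.001, 1.693]
force: [-0.9, 3.4, 4.8]
width: 0.0133
grip_force: 59.1
```

```bash
python3 -m inch '[[10,[1,0,0],[0,0,0]],[10,[1,0,0],[0,0,0]],[10,[-1,0.5,0],[0,0,0]],[10,[-1,-1,0],[0,0,0]],[10,[0,-0.5,0],[0,0,0]],[10,[0,0,0],[0,0,0]]]'
python3 -m inch '[[10,[0,0,0],[0,0,0]],[30,[0,0,0],[0,0,0]],[30,[0,0,0],[0,0,0]],[30,[0,0,0],[0,0,0]],[30,[0,0,0],[0,0,0]]]'
python3 -m inch '[[40,[0,0,0],[0,0,0]],[40,[0,0,-30],[0,0,0]],[60,[-20,0,-70],[0,0,0]],[60,[-60,0,-100],[0,0,0]],[60,[-90,0,-100],[0,0,0]],[60,[-90,0,-100],[0,0,0]],[60,[-90,0,-100],[0,0,0]]]'
python3 -c "
from h import *
d=save('wrist','pics/j.png',None,1.5)
W=cloud(d);np.save('w.npy',W)
s=lambda r0,r1:(np.hypot(W[...,0]-c[0],W[...,1]-c[1])>r0)&(np.hypot(W[...,0]-c[0],W[...,1]-c[1])<r1)
m=(W[...,2]>.055)&(W[...,2]<.07)&(abs(W[...,0]-.55)<.03)&(abs(W[...,1]-.114)<.03)
c=W[m].mean(0);print('stud',m.sum(),c)
for n,a,b in(('disc',.014,.028),('plate',.038,.05)):
    k=s(a,b)&(W[...,2]>.02)&(W[...,2]<.05);P=W[k];A=np.c_[P[:,:2]-c[:2],np.ones(len(P))];print(n,k.sum(),np.median(P[:,2]),np.linalg.lstsq(A,P[:,2],rcond=None)[0])
print(bot.get_obs()['tool_pos'])"
```

```text
time_s: 15.2
tool_pos: [0.5505, 0.1138, 0.0583]
tool_rot: [3.14, 0.002, 1.693]
force: [1.3, -2.5, 4.9]
width: 0.0134
grip_force: 59.2
time_s: 15.7
tool_pos: [0.5487, 0.1147, 0.0568]
tool_rot: [-3.14, -0.0, 1.693]
force: [0.2, 0.7, 0.8]
width: 0.0301
grip_force: 0.0
time_s: 16.4
tool_pos: [0.5603, 0.0251, 0.1574]
tool_rot: [-3.141, -0.001, 1.692]
force: [-0.9, 0.3, 0.2]
width: 0.06
grip_force: 0.0
stud 334 [0.55014782 0.1162224  0.06265282]
disc 2633 0.03864285185184617 [0.00192358 0.00051114 0.03865492]
plate 4676 0.03668769562399799 [0.00064173 0.00087074 0.03667873]
[0.55997155 0.0257012  0.15694861]
```

View pics/j.png

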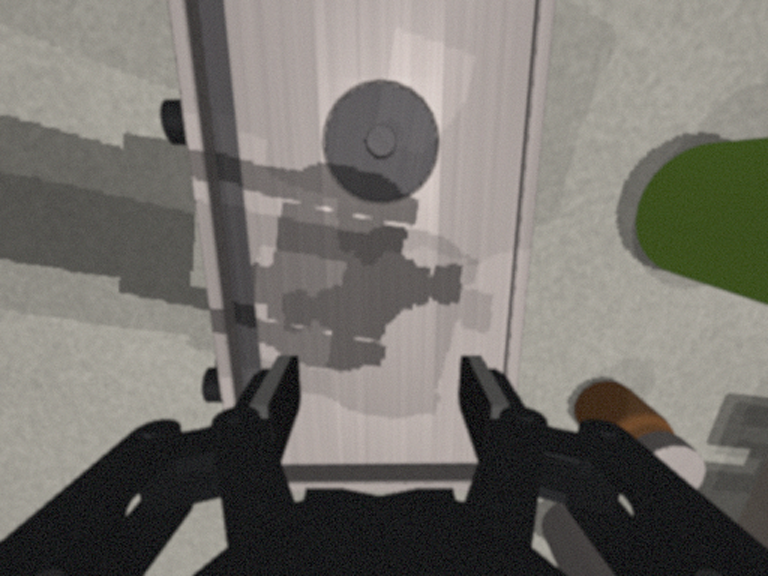

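The cap fills the pocket at (381,140). Its disc top is 2.0 mm above the plate, as it should be (6 − 4 mm), and it lies flat. The tin measured upright on the trivet, about 2 mm off its centre. I'll hand in.

```bash
python3 -c "
from bench import bot
print(bot.sign_off())"
```

```text
the job is handed in; nothing more can be done
None
```

The tin stands upright on the 110 mm trivet, the burner cap lies flat and fully home in its pocket and is let go, and the job was handed in at about 16.5 s; the verdict isn't shown to me.

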